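# Zero the peak hand, fit the valve knob on its D spindle and hold it pressed in

## Task

The bench gas control on the hearth is ready for its pressure test. First turn the reset knob in the middle of the gauge anticlockwise until the peak hand is right back at its zero stop; then fit the loose black control knob fully down on the valve's D-shaped spindle, turned so that the flat in its bore meets the flat of the spindle and its pointer points to the mark on the panel, and press knob and spindle in against the spring as far as they go. Finish while still holding the knob pressed in, and leave the other things on the hearth where they lie.

Things in the scene. Friction and masses are not known exactly. Their poses are not given: they have to be found in the camera images.
- gas_control: Bench gas control, fixed: flat grey-topped housing 106 mm deep (x) x 224 wide (y) on a foot plate 124 x 244 mm, a brass hose tail at each end (y) reaching 148 mm from the centre. Origin: centre of its underside; z up, x away from the robot. Top panel 50 mm above the hearth. Gauge (74 mm across, 8.5 mm high on the panel): axis at own (0, +55 mm). Valve spindle: axis at own (0, -60 mm).
- peak_hand (a joint): Angle (rad) of the peak hand, the dark pointer that turns with the gauge's reset knob. 0 = at the zero stop (a pin at the dial's first mark, lower left seen from the robot, hard stop); grows clockwise seen from above, so it is reset anticlockwise. Friction of about 0.03 N m keeps it where it is left.
- peak_grip (a point): Point on the vertical axis of the gauge's reset knob at the height to grip, 76 mm above the hearth. The knob is a knurled steel cylinder 22 mm across whose head runs from 66 to 84 mm above the hearth, over the pointer; take it from above, the fingertips not below 64 mm.
- spindle (a joint): How far the sprung valve spindle is pressed in (m): 0 = out, 0.008 = fully in (hard stop). Pressing takes 4 N at the start of the travel and 8 N at its end; it springs out when let go. It cannot turn.
- spindle_tip (a point): Centre line of the bare upright steel valve spindle at its top, 80 mm above the hearth when out. The spindle is a half-moon (D) 16 mm across that stands 30 mm above the panel: a flat runs along its own -x side (2 mm from the axis, facing -x, the robot's side), and a bevel 2.5 mm high, 1.5 mm wide (1 mm at the flat), leads in at the tip. z up.
- knob: Loose black control knob, upright on the hearth: round body 45 mm across, 20 mm high, with a bar on top to grip; about 60 g. Origin: centre of its underside; z up. Own +x: the side of the pointer nose and white line. In the underside is a D bore 16 mm deep, 0.5 mm clear of the spindle all round, its flat on the -x side: it goes on only with its +x the way of the spindle's +x (to about 8 degrees).
- knob_bar (a point): Middle of the knob's grip bar, 31 mm above the knob's underside. The bar is 12 mm wide (own y), 39 mm long (own x) and runs from 20 to 41 mm above the underside; grip it across y from above. With the knob fully on, the underside is 16 mm below the spindle tip: 64 mm above the hearth, 56 mm when pressed fully in.
- nut_large: Bystander: steel hexagon nut, 42 mm, lying flat; origin at the centre of its underside.
- nut_small: Bystander: steel hexagon nut, 35 mm, lying flat; origin at the centre of its underside.
- bolt: Bystander: hexagon bolt standing on its head, 70 mm tall; origin at the centre of its underside.
- block: Bystander: small steel block 32 x 50 x 25 mm; origin at the centre of its underside.
- chisel: Bystander: blue cold chisel 158 mm long (its own y), 12 mm high; origin at the centre of its underside.
- knob_nose (a point): Tip of the knob's pointer nose, 23.5 mm from the knob's axis on its own +x side, 30 mm above its underside. With the knob fitted right it points to the black mark on the panel beyond the spindle, on the side away from the robot (the spindle's +x).

How it is judged:
By the outcome, as a careful person would: the job done as asked, in the order asked, and still so for the second after the job is handed in, while the arm keeps its last pose, push and grip.
It also fails if it takes over 54 s, if anything falls off the work surface, if the arm or the gripper's body presses on something with over 40 N, if the wrist force passes 120 N, or if a joint passes its speed limit or range.

## Robot

A 6-joint arm with a two-finger parallel gripper is mounted at the origin on a cart in front of the work surface, level with it; the furniture and walls round the work are solid. World frame = base frame: x ahead of the robot, y to its left, z up, the work surface at z = 0. Lengths are in m, angles in rad, forces in N, time in s.
With the tool pointing down it reaches from about 0.3 to 0.875 m from the base axis. Payload 6.4 kg.
Tool frame: the origin (TCP) lies at the very end of the fingers, on their centre line; the grasp point (between the pads) lies 19 mm behind it; z points along the fingers, y is the line along which they close (so a half turn about z gives the same grasp; the last joint's range is limited). The gripper opens to 85 mm and grips with 20 to 120 N. Pads are 22 mm wide; open, the fingers measure 114 mm over their backs; the gripper's body (76 mm by 85 mm) begins 54 mm behind the grasp point. The pads swing forward as they close: fully open they stand 13 mm farther back than shut.
Start: joints at [-1.318, 0.181, 1.607, -0, 1.354, -0.206], TCP at [0.255, -0.516, 0.231] pointing down, gripper open.
Joint ranges: [-2.99, 2.99], [-0.89, 2.07], [0.3, 2.58], [-1.14, 4.28], [0, 2.63], [-3.12, 3.12]. Speed limits (rad/s): [2.57, 2.57, 3.01, 3.14, 3.14, 3.14].

## Interface

Orientations are given as a unit quaternion [w, x, y, z].
In Python, from bench import ctrl gives the robot as it stands.
- The arm moves only by the tool jog_arm, never from a script. Its argument "series" is a list that holds one entry, the list of rows, each a list of 7 numbers: the shift along the tool's x, y, z in mm, then the turn, a rotation vector about the tool's x, y, z in rad, then the finger opening in mm, from 0 to 85.4. In form: [[[tx, ty, tz, rx, ry, rz, gripper], ...]]. A call has exactly 10 rows; each row shifts and turns the commanded pose from where the row before left it, along the tool's axes as they then stand; what a row does not reach is not made up. A row lasts 1/10 s, in which the tool goes at most 50 mm and 8.59 degrees, less where a joint would pass 70% of its speed; a pose out of reach is approached as far as the arm can. A call with a gripper value outside its range is refused whole. The fingers move at their own pace and stop on an object; the grip force is fixed at half the most. Time passes only in rows, so rows that do not move let the fingers close, or fill a call up. It gives the time, the measured TCP pose, the force, the opening and the grip force at its end, in the units of the state.
- ctrl.get_obs(): the state, without advancing time (a new reading comes with each control period).
- ctrl.camera(name): name is "side" or "top"; returns a dict with "frame" (400x640x3 uint8, blue, green, red), "z_map" (400x640 float32, m along the optical axis (not along the pixel's ray), 0 where there is no reading), "fx", "fy", "cx", "cy" (pixels), "xyz" and "rotation" of the camera in the world. Camera axes: x right, y down, z forward; pixel columns grow to the right and rows downward; lengths in m; the calibration is good to about 2 mm. A picture is of the moment at which its call begins.
- ctrl.hand_in(): hands the job in; it is judged then, once.
The state is a dict: "time_s": time; "q": joint angles; "dq": joint speeds; "joint_efforts": joint torques, N m; "eef_pos": TCP position; "eef_rot": TCP orientation; "wrist_force": force on the tool from outside, world axes, zero at the start; "torque": the same for the moment, N m; "opening": opening from 0.0 (shut) to 1.0 (fully open); "grasp_force": force on a finger pad.
Only numpy, scipy, OpenCV 4.12 (cv2) and the standard library are available. Lean on these libraries where they do the work, as an engineer would, in place of code of your own. Each camera call takes 0.05 s, during which the arm holds its last target. There are 200 camera calls.

## Working session

There is one attempt and no reset: what is moved stays moved. The work goes in short steps, Python scripts to look and compute and a tool call to move; the robot and the scene stay as the last step left them, time stands still between calls to the robot, and variables do not carry over. Pictures are saved under pics/ and viewed, at most 10 in all, crops included, and the job is handed in when it is done.

Besides the shell and the picture viewer there is one more tool, called after ">>>" as name(argument=value, ...), one argument or row to a line, values as JSON. jog_arm: Moves the arm, as the interface text tells. Its arguments: {"type":"object","properties":{"series":{"type":"array"}},"required":["series"]}

```bash
mkdir -p pics
python3 - <<'E'
from bench import ctrl
import cv2,numpy as np
o=ctrl.get_obs();print(o['time_s'],o['eef_pos'],o['eef_rot'],o['opening'])
for n in('top','side'):
    c=ctrl.camera(n);cv2.imwrite(f'pics/{n}0.png',c['frame']);np.savez(f'pics/{n}0.npz',**c)
    print(n,c['fx'],c['fy'],c['cx'],c['cy'],c['xyz'],c['rotation'])
E
```

```text
0.0 [ 0.25453358 -0.51499122  0.23040623] [-8.56051327e-04  9.73806596e-01  2.27376298e-01 -4.51170985e-06] 1.0031833955599192
top 408.89583799220355 408.89583799220355 318.6924517011062 193.99453286849206 [ 0.47685298 -0.06935136  1.04553158] [ 0.01759819 -0.70579935  0.70808333 -0.01247292]
side 443.2387794652501 443.2387794652501 318.9547747061547 194.50635669918492 [ 0.36566782 -1.14911059  0.47906019] [-0.5696996   0.81985101 -0.03958597  0.04146855]
```

View pics/top0.png

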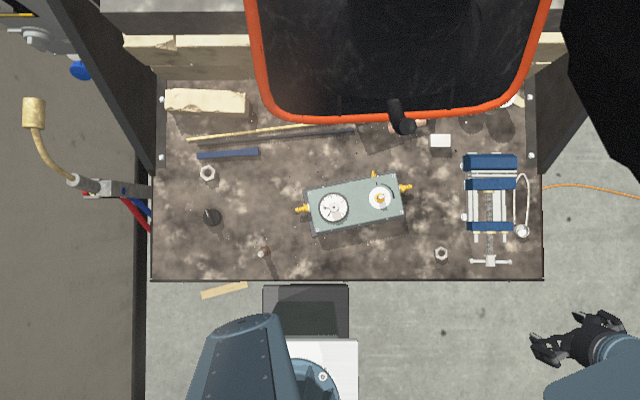

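View pics/side0.png

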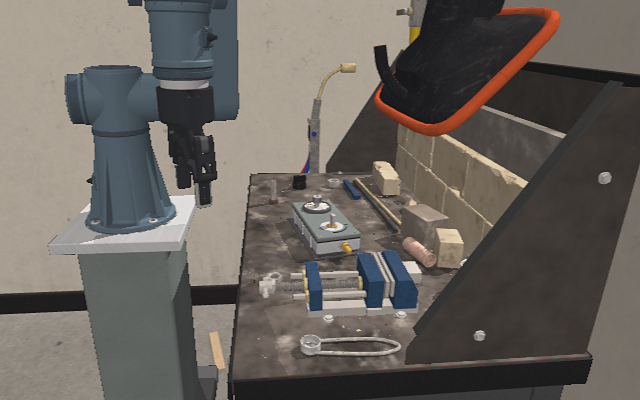

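Top view: the gauge is at about (333,207), the spindle at (380,198) and the knob at (211,215). The bolt stands at (263,252), with the hood above row 120. Next I'll localise them and zoom in.

```bash
cat > h.py <<'E'
import numpy as np,cv2
from scipy.spatial.transform import Rotation as R
def cloud(c):
    z=c['z_map'];v,u=np.mgrid[:z.shape[0],:z.shape[1]]
    p=np.stack([(u-c['cx'])/c['fx']*z,(v-c['cy'])/c['fy']*z,z],-1)
    w,x,y,zz=c['rotation']
    return p@R.from_quat([x,y,zz,w]).as_matrix().T+c['xyz']
def proj(c,P):
    w,x,y,zz=c['rotation']
    p=(np.atleast_2d(P)-c['xyz'])@R.from_quat([x,y,zz,w]).as_matrix()
    return p[:,:2]/p[:,2:]*[c['fx'],c['fy']]+[c['cx'],c['cy']]
E
python3 - <<'E'
from h import *
c=np.load('pics/top0.npz');P=cloud(c);f=c['frame']
def med(m): return P[m].mean(0).round(4),m.sum()
win=np.zeros(f.shape[:2],bool);win[165:245,290:415]=1
Z=P[...,2];print('table z',np.median(Z[225:270,290:420]))
m=win&(abs(Z-.05)<.005)
m=cv2.morphologyEx(m.astype('uint8'),cv2.MORPH_OPEN,np.ones((3,3)))>0
q=P[m][:,:2].astype('float32');print('panel',cv2.minAreaRect(q),m.sum())
# top incl. gauge
m=win&(Z>.042)&(Z<.1);n,l,st,ce=cv2.connectedComponentsWithStats(m.astype('uint8'));k=1+st[1:,4].argmax()
q=P[l==k][:,:2].astype('float32');print('all',cv2.minAreaRect(q))
w2=win.copy();w2[:,360:]=0
print('gauge',cv2.minEnclosingCircle(P[w2&(Z>.055)&(Z<.063)][:,:2].astype('float32')),'resetknob',med(w2&(Z>.075)))
w2=win.copy();w2[:,:360]=0
print('spindle',med(w2&(Z>.065)))
w=np.zeros_like(win);w[195:235,190:235]=1
for a,b in((.015,.024),(.035,.045)):
    m=w&(Z>a)&(Z<b);print('knob',a,med(m),cv2.minAreaRect(P[m][:,:2].astype('float32')))
im=[cv2.resize(f[v:v+50,u:u+50],(400,400),interpolation=cv2.INTER_CUBIC) for u,v in((308,180),(186,190))]
cv2.imwrite('pics/crop0.png',np.hstack(im))
for n,(u,v,d) in dict(bolt=(263,252,12),hood=(300,110,4)).items():
    s=P[v-d:v+d,u-d:u+d].reshape(-1,3);print(n,s[s[:,2].argmax()],np.median(s,0))
E
```

```text
table z 0.0011581777710130137
panel ((0.4994962513446808, -0.15014472603797913), (0.10580869019031525, 0.22401049733161926), 11.568255424499512) 3060
all ((0.49955567717552185, -0.15011700987815857), (0.10621505230665207, 0.22394870221614838), 11.504910469055176)
gauge ((0.491083562374115, -0.10898122936487198), 0.07301455736160278) resetknob (array([ 0.4856, -0.0897,  0.3199]), np.int64(94))
spindle (array([ 0.4993, -0.1548,  0.4473]), np.int64(42))
knob 0.015 (array([0.4646, 0.2046, 0.0207]), np.int64(107)) ((0.4630940854549408, 0.20700648427009583), (0.038467202335596085, 0.04248473048210144), 34.2274284362793)
knob 0.035 (array([0.4661, 0.2091, 0.0413]), np.int64(85)) ((0.46658873558044434, 0.20942150056362152), (0.04294363409280777, 0.012896984815597534), 22.25600242614746)
bolt [ 0.47685298 -0.06935136  1.04553158] [0.37828495 0.07787777 0.00135504]
hood [ 0.47685298 -0.06935136  1.04553158] [ 0.65379074 -0.03176822  0.34147194]
```

View pics/crop0.png

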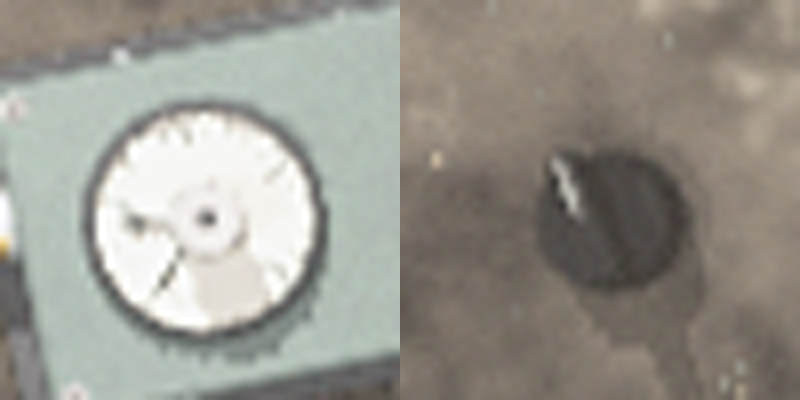

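Gauge crop: a dark thin line runs from the hub to (157,295), which is lower left and may be the zero stop or main needle. Another pointer tip is at (135,220). In the knob crop, the white line points up and left from (580,215) to (555,158), so its yaw is about +23°. Next I'll refine the centres and compute the move to above the gauge.

```bash
cat >> h.py <<'E'
def shift(o,target,yaw):
    w,x,y,z=o['eef_rot'];M=R.from_quat([x,y,z,w]).as_matrix()
    d=M.T@(np.array(target)-o['eef_pos'])*1000
    G=np.array([[np.cos(yaw),np.sin(yaw),0],[np.sin(yaw),-np.cos(yaw),0],[0,0,-1]]).T
    return d.round(1),R.from_matrix(M.T@G).as_rotvec().round(3)
E
python3 - <<'E'
from h import *
from bench import ctrl
c=np.load('pics/top0.npz');P=cloud(c);f=c['frame'];Z=P[...,2]
def near(P,x,y,r,a,b):
    m=(np.hypot(P[...,0]-x,P[...,1]-y)<r)&(P[...,2]>a)&(P[...,2]<b);return P[m]
S=np.load('pics/side0.npz');Q=cloud(S)
for n,(x,y,r,a,b) in dict(reset=(.4886,-.0962,.02,.078,.09),spindle=(.5116,-.2089,.02,.073,.09),gauge=(.4886,-.0962,.045,.0545,.063),bar=(.4648,.2086,.04,.036,.046),bolt=(.40,.08,.06,.055,.09)).items():
    for p in(near(P,x,y,r,a,b),near(Q,x,y,r,a,b)):
        if len(p): print(n,len(p),p.mean(0).round(4),((p.min(0)+p.max(0))/2).round(4),np.median(p[:,2]).round(4))
for p in(P,Q):
    m=(p[...,0]<.62)&(abs(p[...,1]+.05)<.25)&(p[...,2]>.2)&(p[...,2]<.9)&(p[...,0]>.45);q=p[m];print('hood',len(q),q.min(0) if len(q) else '')
# side panel rectangle
m=(abs(Q[...,2]-.05)<.004)&(abs(Q[...,0]-.5)<.09)&(abs(Q[...,1]+.15)<.14)
m=cv2.morphologyEx(m.astype('uint8'),cv2.MORPH_OPEN,np.ones((2,2)))>0
print('side panel',cv2.minAreaRect(Q[m][:,:2].astype('float32')))
o=ctrl.get_obs();print(shift(o,[.4886,-.0962,.15],.459))
E
```

```text
reset 70 [ 0.4886 -0.0963  0.085 ] [ 0.4883 -0.096   0.0852] 0.0847
reset 35 [ 0.4863 -0.1026  0.0821] [ 0.4857 -0.0993  0.0814] 0.0826
spindle 24 [ 0.5134 -0.2078  0.0801] [ 0.5128 -0.2089  0.0785] 0.0804
spindle 20 [ 0.5112 -0.2125  0.0774] [ 0.5116 -0.21    0.0773] 0.0778
gauge 607 [ 0.4882 -0.0959  0.0576] [ 0.4862 -0.0955  0.0587] 0.0574
gauge 205 [ 0.4869 -0.1028  0.0563] [ 0.4862 -0.1018  0.0587] 0.0559
bar 87 [0.4663 0.2093 0.0415] [0.4664 0.209  0.0412] 0.0415
bar 32 [0.4641 0.2041 0.0398] [0.4645 0.205  0.04  ] 0.0401
bolt 41 [0.3792 0.076  0.0701] [0.3786 0.0772 0.0668] 0.0708
bolt 30 [0.3764 0.0709 0.0633] [0.3764 0.0706 0.063 ] 0.0633
hood 7610 [ 0.49218956 -0.24707835  0.38013189]
hood 434 [ 0.58694935 -0.21235738  0.36964756]
side panel ((0.47696274518966675, -0.5903657078742981), (1.1286063194274902, 0.15677130222320557), 86.64302062988281)
(array([ 395.3, -271.8,   81. ]), array([-0.002, -0.   , -0.   ]))
```

Run:
```python
from h import *
for n in('top','side'):
    p=cloud(np.load(f'pics/{n}0.npz'))
    for a in np.arange(.2,.9,.1):
        for y0,y1 in((-.35,-.1),(-.1,.1),(.1,.35)):
            m=(p[...,0]>.42)&(p[...,1]>y0)&(p[...,1]<y1)&(p[...,2]>a)&(p[...,2]<a+.1);q=p[m]
            if len(q)>5: print(n,round(a,1),y0,len(q),q.min(0).round(3))
```

```text
top 0.2 -0.1 379 [0.815 0.073 0.2  ]
top 0.2 0.1 4124 [0.671 0.1   0.2  ]
top 0.3 -0.35 3934 [ 0.61  -0.35   0.303]
top 0.3 -0.1 3897 [ 0.637 -0.1    0.3  ]
top 0.3 0.1 2733 [0.731 0.1   0.3  ]
top 0.4 -0.35 9963 [ 0.589 -0.35   0.4  ]
top 0.4 -0.1 6965 [ 0.665 -0.1    0.4  ]
top 0.4 0.1 137 [0.792 0.337 0.4  ]
top 0.5 -0.35 4491 [ 0.696 -0.288  0.5  ]
top 0.5 -0.1 145 [ 0.745 -0.099  0.5  ]
top 0.6 -0.35 420 [ 0.701 -0.221  0.6  ]
top 0.8 -0.35 7247 [ 0.492 -0.247  0.812]
side 0.2 -0.35 2656 [ 0.638 -0.35   0.2  ]
side 0.2 -0.1 301 [ 0.638 -0.1    0.2  ]
side 0.2 0.1 62 [0.671 0.327 0.2  ]
side 0.3 -0.35 4990 [ 0.601 -0.35   0.3  ]
side 0.3 -0.1 241 [ 0.635 -0.1    0.3  ]
side 0.3 0.1 38 [0.729 0.328 0.3  ]
side 0.4 -0.35 6972 [ 0.587 -0.35   0.4  ]
side 0.4 -0.1 15 [ 0.671 -0.098  0.425]
side 0.4 0.1 17 [0.793 0.333 0.402]
side 0.5 -0.35 3564 [ 0.695 -0.35   0.5  ]
side 0.5 -0.1 172 [ 0.957 -0.1    0.541]
```

>>> jog_arm(
  series=[
    [[40,-27,8,0,0,0,50],[40,-27,8,0,0,0,50],[40,-27,8,0,0,0,50],[40,-27,8,0,0,0,50],[40,-27,8,0,0,0,50],[40,-27,8,0,0,0,50],[40,-27,8,0,0,0,50],[40,-27,8,0,0,0,50],[40,-28,8,0,0,0,50],[35,-28,9,0,0,0,50]],
  ],
)

```text
time_s: 1.1
eef_pos: [0.4892, -0.0947, 0.15]
eef_rot: [0.0, 0.974, 0.228, 0.0]
wrist_force: [0.4, -0.6, -0.2]
opening: 0.585
grasp_force: 0.0
```

>>> jog_arm(
  series=[
    [[-1,1,14,0,0,0,50],[0,0,14,0,0,0,50],[0,0,14,0,0,0,50],[0,0,14,0,0,0,50],[0,0,14,0,0,0,50],[0,0,13,0,0,0,50],[0,0,0,0,0,0,50],[0,0,0,0,0,0,10],[0,0,0,0,0,0,10],[0,0,0,0,0,0,10]],
  ],
)

```text
time_s: 2.1
eef_pos: [0.4879, -0.0973, 0.0682]
eef_rot: [-0.001, 0.974, 0.227, 0.0]
wrist_force: [-2.3, 3.7, 5.2]
opening: 0.224
grasp_force: 58.5
```

Run:
```python
from bench import ctrl
import cv2,numpy as np
o=ctrl.get_obs();print({k:np.round(o[k],4) for k in('q','eef_pos','wrist_force','torque','opening','grasp_force')})
c=ctrl.camera('top')['frame'];s=ctrl.camera('side')['frame']
im=[cv2.resize(f,(400,400),interpolation=cv2.INTER_CUBIC) for f in(c[170:240,298:368],s[160:260,270:370])]
cv2.imwrite('pics/c1.png',np.hstack(im))
```

```text
{'q': array([-4.3670e-01,  2.2920e-01,  1.9203e+00,  1.3000e-03,  9.9280e-01,
        6.7470e-01]), 'eef_pos': array([ 0.4879, -0.0973,  0.0682]), 'wrist_force': array([-2.2829,  3.7429,  5.1887]), 'torque': array([ 0.7906,  0.5242, -0.01  ]), 'opening': np.float64(0.2241), 'grasp_force': np.float64(58.507)}
```

View pics/c1.png

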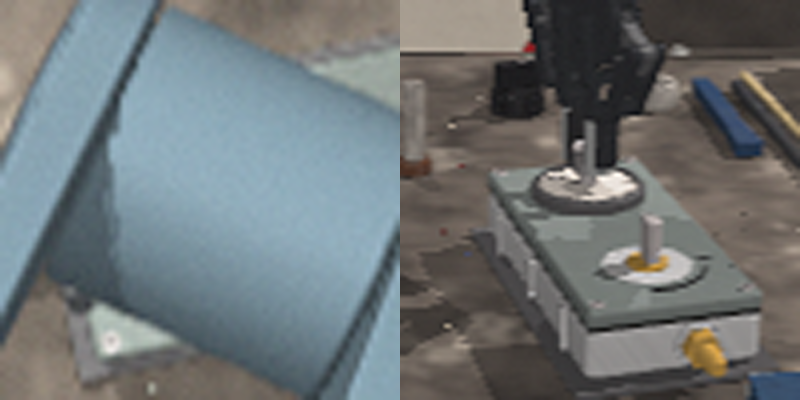

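The reset knob is gripped at 19 mm and 58 N, seen at about (585,150) in the side crop. Now I'll turn it anticlockwise and watch the torque.

>>> jog_arm(
  series=[
    [[0,0,0,0,0,-0.1,10],[0,0,0,0,0,-0.1,10],[0,0,0,0,0,-0.1,10],[0,0,0,0,0,-0.1,10],[0,0,0,0,0,-0.1,10],[0,0,0,0,0,-0.1,10],[0,0,0,0,0,-0.1,10],[0,0,0,0,0,-0.1,10],[0,0,0,0,0,0,10],[0,0,0,0,0,0,10]],
  ],
)

```text
time_s: 3.2
eef_pos: [0.4878, -0.0973, 0.0683]
eef_rot: [-0.001, 0.808, 0.589, 0.0]
wrist_force: [-3.1, 4.7, 5.5]
opening: 0.227
grasp_force: 58.5
```

Run:
```python
from bench import ctrl
import cv2,numpy as np
o=ctrl.get_obs();print({k:np.round(o[k],4) for k in('q','eef_pos','eef_rot','wrist_force','torque','opening','joint_efforts')})
```

```text
{'q': array([-4.3660e-01,  2.2900e-01,  1.9206e+00,  1.2000e-03,  9.9270e-01,
       -1.2550e-01]), 'eef_pos': array([ 0.4878, -0.0973,  0.0683]), 'eef_rot': array([-6.000e-04,  8.083e-01,  5.888e-01,  3.000e-04]), 'wrist_force': array([-3.1472,  4.6676,  5.5197]), 'torque': array([0.785 , 0.4697, 0.0307]), 'opening': np.float64(0.2265), 'joint_efforts': array([-1.95160e+00, -3.81999e+01, -2.89412e+01, -7.22600e-01,
       -1.43720e+00, -3.66000e-02])}
```

Only friction torque so far, so I'll continue.

>>> jog_arm(
  series=[
    [[0,0,0,0,0,-0.07,10],[0,0,0,0,0,-0.07,10],[0,0,0,0,0,-0.07,10],[0,0,0,0,0,-0.07,10],[0,0,0,0,0,-0.07,10],[0,0,0,0,0,-0.07,10],[0,0,0,0,0,-0.07,10],[0,0,0,0,0,-0.07,10],[0,0,0,0,0,0,10],[0,0,0,0,0,0,10]],
  ],
)

```text
time_s: 4.2
eef_pos: [0.4882, -0.0988, 0.0681]
eef_rot: [0.001, 0.615, 0.789, -0.0]
wrist_force: [-4.0, -4.2, 4.8]
opening: 0.228
grasp_force: 60.2
```

```bash
cat > st.py <<'E'
from bench import ctrl
import cv2,numpy as np
o=ctrl.get_obs();print({k:np.round(o[k],4) for k in('q','eef_pos','wrist_force','torque','opening','grasp_force')})
E
python3 st.py
python3 - <<'E'
from bench import ctrl
import cv2,numpy as np
s=ctrl.camera('side')['frame']; s0=np.load('pics/side0.npz')['frame']
cv2.imwrite('pics/c2.png',np.hstack([cv2.resize(f[190:220,295:340],(390,260),interpolation=cv2.INTER_CUBIC) for f in(s0,s)]))
E
```

```text
{'q': array([-4.378e-01,  2.297e-01,  1.920e+00, -1.100e-03,  9.908e-01,
       -6.837e-01]), 'eef_pos': array([ 0.4882, -0.0988,  0.0681]), 'wrist_force': array([-4.0034, -4.1511,  4.8416]), 'torque': array([-0.5835,  0.5607,  0.0423]), 'opening': np.float64(0.228), 'grasp_force': np.float64(60.1718)}
```

View pics/c2.png

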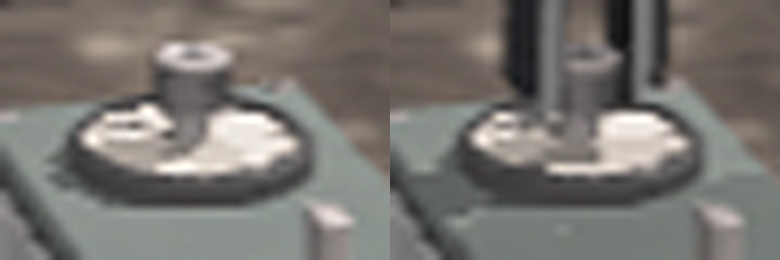

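>>> jog_arm(
  series=[
    [[0,0,0,0,0,-0.07,10],[0,0,0,0,0,-0.07,10],[0,0,0,0,0,-0.07,10],[0,0,0,0,0,-0.07,10],[0,0,0,0,0,-0.07,10],[0,0,0,0,0,-0.07,10],[0,0,0,0,0,-0.07,10],[0,0,0,0,0,-0.07,10],[0,0,0,0,0,0,10],[0,0,0,0,0,0,10]],
  ],
)

```text
time_s: 5.25
eef_pos: [0.4887, -0.0982, 0.0681]
eef_rot: [0.001, 0.373, 0.928, 0.0]
wrist_force: [-1.8, -1.3, 6.8]
opening: 0.225
grasp_force: 60.8
```

```bash
python3 st.py
```

```text
{'q': array([-4.3720e-01,  2.3000e-01,  1.9196e+00,  6.0000e-04,  9.9030e-01,
       -1.2439e+00]), 'eef_pos': array([ 0.4887, -0.0982,  0.0681]), 'wrist_force': array([-1.8104, -1.328 ,  6.8245]), 'torque': array([-0.0783,  0.3056,  0.0269]), 'opening': np.float64(0.2245), 'grasp_force': np.float64(60.8466)}
```

>>> jog_arm(
  series=[
    [[0,0,0,0,0,-0.1,10],[0,0,0,0,0,-0.1,10],[0,0,0,0,0,-0.1,10],[0,0,0,0,0,-0.1,10],[0,0,0,0,0,-0.1,10],[0,0,0,0,0,-0.1,10],[0,0,0,0,0,-0.1,10],[0,0,0,0,0,-0.1,10],[0,0,0,0,0,0,10],[0,0,0,0,0,0,10]],
  ],
)

```text
time_s: 6.25
eef_pos: [0.4888, -0.0973, 0.0681]
eef_rot: [0.001, -0.018, 1.0, 0.001]
wrist_force: [0.5, 3.1, 5.9]
opening: 0.23
grasp_force: 61.1
```

```bash
python3 st.py
```

```text
{'q': array([-0.4363,  0.2299,  1.9198,  0.0022,  0.9907, -2.0439]), 'eef_pos': array([ 0.4888, -0.0973,  0.0681]), 'wrist_force': array([0.4976, 3.0569, 5.8954]), 'torque': array([0.5999, 0.1124, 0.0194]), 'opening': np.float64(0.2305), 'grasp_force': np.float64(61.0876)}
```

>>> jog_arm(
  series=[
    [[0,0,0,0,0,-0.1,10],[0,0,0,0,0,-0.1,10],[0,0,0,0,0,-0.1,10],[0,0,0,0,0,-0.1,10],[0,0,0,0,0,-0.1,10],[0,0,0,0,0,-0.1,10],[0,0,0,0,0,-0.1,10],[0,0,0,0,0,-0.1,10],[0,0,0,0,0,0,10],[0,0,0,0,0,0,10]],
  ],
)

```text
time_s: 7.25
eef_pos: [0.4882, -0.0969, 0.0678]
eef_rot: [0.001, -0.406, 0.914, 0.001]
wrist_force: [-1.8, 3.5, 6.9]
opening: 0.223
grasp_force: 61.9
```

```bash
python3 st.py
```

```text
{'q': array([-4.3620e-01,  2.3010e-01,  1.9205e+00,  2.2000e-03,  9.9140e-01,
       -2.8439e+00]), 'eef_pos': array([ 0.4882, -0.0969,  0.0678]), 'wrist_force': array([-1.8132,  3.4679,  6.8685]), 'torque': array([0.5777, 0.2534, 0.0742]), 'opening': np.float64(0.2233), 'grasp_force': np.float64(61.921)}
```

Open, lift, and move toward the knob. From there the top camera can see the gauge.

>>> jog_arm(
  series=[
    [[0,0,0,0,0,0,40],[0,0,0,0,0,0,50],[0,0,0,0,0,0,50],[0,0,-20,0,0,0,50],[0,0,-30,0,0,0,50],[0,0,-30,0,0,0,50],[0,0,0,0,0,0.11,50],[0,0,0,0,0,0.11,50],[0,0,0,0,0,0.11,50],[0,0,0,0,0,0.11,50]],
  ],
)

```text
time_s: 8.25
eef_pos: [0.488, -0.0982, 0.1474]
eef_rot: [0.0, -0.195, 0.981, -0.0]
wrist_force: [-0.0, -0.1, 0.9]
opening: 0.587
grasp_force: 0.0
```

Run:
```python
from h import *
from bench import ctrl
o=ctrl.get_obs();print(o['q'],o['eef_pos'],shift(o,[.4648,.2086,.13],.39+np.pi))
```

```text
[-4.37520113e-01  1.03778868e-01  1.87584989e+00  6.33670267e-05
  1.16160591e+00 -2.40045260e+00] [ 0.48798161 -0.0981851   0.14735542] (array([-95.8, 292.4,  17.3]), array([-0.   ,  0.   ,  0.002]))
```

>>> jog_arm(
  series=[
    [[-12,36,0,0,0,0,50],[-12,36,0,0,0,0,50],[-12,36,0,0,0,0,50],[-12,36,0,0,0,0,50],[-12,36,0,0,0,0,50],[-12,36,0,0,0,0,50],[-12,36,5,0,0,0,50],[-12,40,12,0,0,0,50],[0,0,0,0,0,0,50],[0,0,0,0,0,0,50]],
  ],
)

```text
time_s: 9.25
eef_pos: [0.4629, 0.2091, 0.1298]
eef_rot: [-0.0, -0.198, 0.98, -0.0]
wrist_force: [0.1, -0.1, 0.6]
opening: 0.587
grasp_force: 0.0
```

Run:
```python
from h import *
from bench import ctrl
o=ctrl.get_obs();print(o['q'],o['eef_pos'])
c=ctrl.camera('top');f=c['frame'];f0=np.load('pics/top0.npz')['frame'];np.savez('pics/top1.npz',**c)
cv2.imwrite('pics/c3.png',np.hstack([cv2.resize(a[186:230,311:355],(396,396),interpolation=cv2.INTER_CUBIC) for a in(f0,f)]))
```

```text
[ 1.90269000e-01  1.51733547e-01  1.86215321e+00 -2.50660908e-04
  1.12855381e+00 -1.77979181e+00] [0.46294067 0.20905321 0.1298387 ]
```

View pics/c3.png

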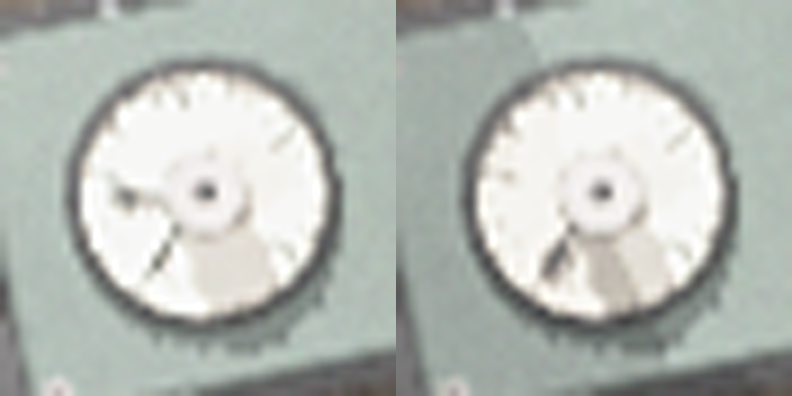

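The peak hand, previously pointing left at (125,195), now lies at lower left around (553,268) over the first mark's line. I'll check its angle numerically and compute the knob grasp.

Run:
```python
from h import *
from bench import ctrl
for n in(0,1):
    c=np.load(f'pics/top{n}.npz');g=cv2.cvtColor(c['frame'],cv2.COLOR_BGR2GRAY).astype('float32')
    a=np.deg2rad(np.arange(0,360,10))  # clockwise from own zero mark guess
    rows=[]
    for r in(.018,.022,.026):
        ph=0.2+np.deg2rad(135)-a   # world angle from +x, ccw
        P=np.stack([.4886+r*np.cos(ph),-.0962+r*np.sin(ph),0*a+.060],1)
        uv=proj(c,P).astype('float32');rows.append(cv2.remap(g,uv[:,:1],uv[:,1:],1).ravel())
    print(n,np.mean(rows,0).astype(int))
P=cloud(c if 0 else np.load('pics/top0.npz'));m=(np.hypot(P[...,0]-.466,P[...,1]-.209)<.04)&(P[...,2]>.036)&(P[...,2]<.047)
q=P[m][:,:2];print('bar PCA',q.mean(0),np.linalg.svd(q-q.mean(0))[2][0])
o=ctrl.get_obs();print(shift(o,[.4648,.2086,.025],.39+np.pi))
for p,nm in((P,'top'),):
    m=(np.hypot(p[...,0]-.512,p[...,1]+.209)<.015)&(p[...,2]>.077)&(p[...,2]<.084);q=p[m];print(q.round(4).tolist())
```

```text
0 [198 248 246 246 228 196 234 246 246 243 247 247 238 241 240 245 245 246
 245 244 244 236 243 243 244 245 246 241 229 222 222 222 222 230 244 234]
1 [149 242 242 243 242 244 237 240 241 236 244 243 234 242 240 245 245 246
 246 243 244 237 243 242 244 245 246 241 229 222 222 193 188 205 230 185]
bar PCA [0.4659985  0.20910182] [-0.9271451  -0.37470251]
(array([ -1.4,  -0.2, 105.2]), array([-0.   , -0.   ,  0.008]))
[[0.5175, -0.2049, 0.0793], [0.5174, -0.2069, 0.0818], [0.5173, -0.2092, 0.0822], [0.5175, -0.212, 0.0794], [0.515, -0.2022, 0.0814], [0.515, -0.2045, 0.0823], [0.5152, -0.2074, 0.0783], [0.5151, -0.2094, 0.0803], [0.5151, -0.2121, 0.0781], [0.5149, -0.2138, 0.0829], [0.5128, -0.2026, 0.0789], [0.5127, -0.2047, 0.0805], [0.5128, -0.2074, 0.0783], [0.5127, -0.2093, 0.0813], [0.5126, -0.2113, 0.0837], [0.5128, -0.2144, 0.0783], [0.5128, -0.2168, 0.0781], [0.5103, -0.202, 0.0826], [0.5103, -0.2046, 0.0811], [0.5104, -0.2071, 0.0803], [0.5102, -0.2089, 0.0835], [0.5103, -0.2116, 0.0813]]
```

Hand dark at 0°, previously about 50°, so the reset is confirmed. Next is the knob.

>>> jog_arm(
  series=[
    [[-1,0,18,0,0,0,50],[0,0,18,0,0,0,50],[0,0,18,0,0,0,50],[0,0,18,0,0,0.008,50],[0,0,18,0,0,0,50],[0,0,10,0,0,0,50],[0,0,5,0,0,0,50],[0,0,0,0,0,0,50],[0,0,0,0,0,0,25],[0,0,0,0,0,0,25]],
  ],
)

```text
time_s: 10.3
eef_pos: [0.4652, 0.2088, 0.0262]
eef_rot: [0.001, -0.193, 0.981, -0.0]
wrist_force: [0.6, 0.2, 0.8]
opening: 0.299
grasp_force: 0.0
```

>>> jog_arm(
  series=[
    [[0,0,0,0,0,0,20],[0,0,0,0,0,0,15],[0,0,0,0,0,0,5],[0,0,0,0,0,0,5],[0,0,0,0,0,0,5],[0,0,0,0,0,0,5],[0,0,0,0,0,0,5],[0,0,0,0,0,0,5],[0,0,0,0,0,0,5],[0,0,0,0,0,0,5]],
  ],
)

```text
time_s: 11.3
eef_pos: [0.4647, 0.2089, 0.0258]
eef_rot: [0.0, -0.193, 0.981, 0.0]
wrist_force: [-0.3, 0.4, 6.3]
opening: 0.12
grasp_force: 61.3
```

```bash
python3 st.py
```

```text
{'q': array([ 1.8910e-01,  3.2950e-01,  1.9022e+00,  1.0000e-04,  9.0930e-01,
       -1.7711e+00]), 'eef_pos': array([0.4647, 0.2089, 0.0258]), 'wrist_force': array([-0.2874,  0.4098,  6.3126]), 'torque': array([-0.0688,  0.2281,  0.0319]), 'opening': np.float64(0.1197), 'grasp_force': np.float64(61.264)}
```

Knob gripped. Lift it and carry it to the spindle.

>>> jog_arm(
  series=[
    [[0,0,-5,0,0,0,5],[0,0,-20,0,0,0,5],[0,0,-30,0,0,0,5],[0,0,-30,0,0,0,5],[0,0,-30,0,0,0,5],[0,0,-10,0,0,0,5],[0,0,0,0,0,0.06,5],[0,0,0,0,0,0.06,5],[0,0,0,0,0,0.06,5],[0,0,0,0,0,0,5]],
  ],
)

```text
time_s: 12.3
eef_pos: [0.4637, 0.2085, 0.1492]
eef_rot: [-0.001, -0.104, 0.995, -0.0]
wrist_force: [-0.5, -0.4, -0.3]
opening: 0.121
grasp_force: 60.4
```

```bash
python3 st.py
python3 - <<'E'
from h import *
from bench import ctrl
o=ctrl.get_obs();print(shift(o,[.5112,-.2095,.135],.2009+np.pi))
E
```

```text
{'q': array([ 1.8880e-01,  1.2620e-01,  1.8468e+00, -1.0000e-04,  1.1704e+00,
       -1.5906e+00]), 'eef_pos': array([0.4637, 0.2085, 0.1492]), 'wrist_force': array([-0.5476, -0.4217, -0.3308]), 'torque': array([0.0113, 0.0221, 0.0677]), 'opening': np.float64(0.1206), 'grasp_force': np.float64(60.4038)}
(array([  40.1, -418.8,   14.3]), array([-0.   , -0.002,  0.008]))
```

>>> jog_arm(
  series=[
    [[0,-35,0,0,0,0,5],[5,-46,0,0,0,0,5],[5,-46,0,0,0,0,5],[5,-46,0,0,0,0,5],[5,-46,0,0,0,0,5],[5,-46,0,0,0,0,5],[5,-46,0,0,0,0,5],[5,-46,0,0,0,0,5],[5,-40,0,0,0,0,5],[0,-20,5,0,0,0.004,5]],
  ],
)

```text
time_s: 13.3
eef_pos: [0.5119, -0.2111, 0.1452]
eef_rot: [0.0, -0.102, 0.995, -0.001]
wrist_force: [0.4, -0.2, -0.6]
opening: 0.124
grasp_force: 60.5
```

```bash
python3 st.py
python3 - <<'E'
from h import *
from bench import ctrl
o=ctrl.get_obs();print(shift(o,[.5112,-.2095,.135],.2009+np.pi))
s=ctrl.camera('side');np.savez('pics/side2.npz',**s);f=s['frame']
cv2.imwrite('pics/c4.png',cv2.resize(f[165:255,285:385],(800,600)[:2],interpolation=cv2.INTER_CUBIC))
E
```

```text
{'q': array([-6.0510e-01,  2.2640e-01,  1.7381e+00, -6.0000e-04,  1.1758e+00,
       -2.3794e+00]), 'eef_pos': array([ 0.5119, -0.2111,  0.1452]), 'wrist_force': array([ 0.4069, -0.2479, -0.5777]), 'torque': array([0.008 , 0.0091, 0.016 ]), 'opening': np.float64(0.124), 'grasp_force': np.float64(60.4988)}
(array([ 0.4,  1.7, 10.2]), array([-0.001,  0.   ,  0.003]))
```

View pics/c4.png

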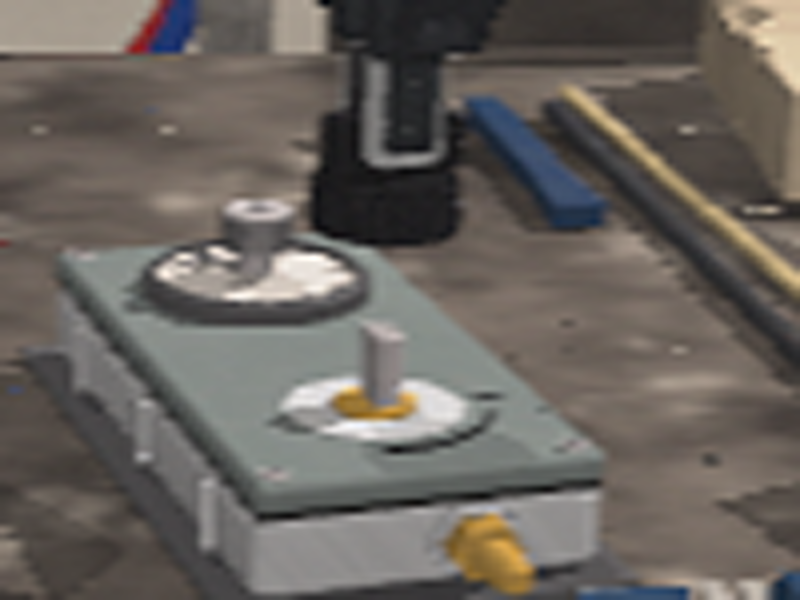

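Side view: the black knob is held above the spindle, with its body at columns 312–460 and spindle at columns 360–405. I'll check the column alignment against the projection.

Run:
```python
from h import *
s=np.load('pics/side2.npz');g=cv2.cvtColor(s['frame'],cv2.COLOR_BGR2GRAY).astype(int)
def edges(r,lo,hi,sgn=1):
    d=np.abs(np.diff(g[r,lo:hi]));return r,g[r,lo:hi].tolist()
for r in(190,192,194,196):print('knob',edges(r,318,349))
for r in(216,219,222):print('spin',edges(r,324,342))
def cyl(cx,cy,z,r,half=False):
    t=np.linspace(0,2*np.pi,720);x=r*np.cos(t);y=r*np.sin(t)
    if half:x=np.maximum(x,-.002)
    c,n=np.cos(.2009),np.sin(.2009)
    u=proj(s,np.stack([cx+c*x-n*y,cy+n*x+c*y,0*t+z],1));return u[:,0].min().round(2),u[:,0].max().round(2),u[:,1].mean().round(1)
print('pred spindle',cyl(.5112,-.2095,.070,.008,True),'pred knob',cyl(.5118,-.2108,.130,.0225))
```

```text
knob (190, [86, 86, 94, 108, 121, 117, 76, 19, 27, 30, 30, 27, 26, 24, 41, 52, 38, 22, 23, 21, 21, 24, 24, 47, 77, 86, 67, 48, 48, 49, 42])
knob (192, [110, 110, 113, 115, 118, 90, 36, 24, 26, 28, 26, 26, 25, 26, 24, 32, 37, 36, 36, 36, 36, 36, 35, 29, 59, 81, 83, 82, 68, 58, 61])
knob (194, [129, 140, 148, 153, 153, 108, 24, 28, 30, 27, 28, 30, 30, 29, 22, 28, 27, 28, 29, 32, 29, 30, 29, 26, 63, 87, 88, 85, 86, 72, 59])
knob (196, [155, 187, 205, 164, 101, 64, 26, 26, 30, 30, 29, 31, 32, 26, 32, 29, 31, 32, 29, 30, 30, 31, 32, 28, 55, 89, 101, 97, 95, 93, 77])
spin (216, [139, 138, 138, 139, 141, 136, 113, 93, 121, 137, 135, 138, 140, 139, 139, 138, 138, 138])
spin (219, [140, 139, 140, 140, 142, 137, 114, 97, 118, 130, 135, 141, 139, 139, 139, 139, 138, 139])
spin (222, [181, 208, 224, 225, 227, 199, 132, 92, 117, 129, 132, 196, 218, 204, 180, 146, 135, 138])
pred spindle (np.float64(329.84), np.float64(335.18), np.float64(217.7)) pred knob (np.float64(323.1), np.float64(342.82), np.float64(193.8))
```

>>> jog_arm(
  series=[
    [[0,1.5,5,0,0,0.003,5],[0,0,8,0,0,0,5],[0,0,8,0,0,0,5],[0,0,8,0,0,0,5],[0,0,5,0,0,0,5],[0,0,3,0,0,0,5],[0,0,2,0,0,0,5],[0,0,1,0,0,0,5],[0,0,1,0,0,0,5],[0,0,0,0,0,0,5]],
  ],
)

```text
time_s: 14.35
eef_pos: [0.5118, -0.2061, 0.1048]
eef_rot: [0.0, -0.101, 0.995, -0.0]
wrist_force: [-1.2, 1.6, 1.7]
opening: 0.124
grasp_force: 60.9
```

```bash
python3 st.py
```

```text
{'q': array([-5.9810e-01,  2.7800e-01,  1.7673e+00,  2.0000e-04,  1.0959e+00,
       -2.3711e+00]), 'eef_pos': array([ 0.5118, -0.2061,  0.1048]), 'wrist_force': array([-1.199 ,  1.551 ,  1.6783]), 'torque': array([0.2684, 0.1836, 0.0102]), 'opening': np.float64(0.1239), 'grasp_force': np.float64(60.8718)}
```

The earlier reading was mid-settling, and the tool is about 3 mm off in y. I'll lift, correct, and check.

>>> jog_arm(
  series=[
    [[0,0,-5,0,0,0,5],[1,-3.3,0,0,0,0,5],[0,0,0,0,0,0,5],[0,0,0,0,0,0,5],[0,0,0,0,0,0,5],[0,0,0,0,0,0,5],[0,0,0,0,0,0,5],[0,0,0,0,0,0,5],[0,0,0,0,0,0,5],[0,0,0,0,0,0,5]],
  ],
)

```text
time_s: 15.35
eef_pos: [0.5113, -0.2094, 0.1093]
eef_rot: [0.0, -0.101, 0.995, 0.0]
wrist_force: [-0.5, -0.1, -0.1]
opening: 0.119
grasp_force: 60.5
```

```bash
python3 st.py;  python3 - <<'E'
from h import *
from bench import ctrl
o=ctrl.get_obs();print(shift(o,[.5114,-.2095,.104],.2009+np.pi))
E
```

```text
{'q': array([-0.6037,  0.2733,  1.7625,  0.    ,  1.1058, -2.3767]), 'eef_pos': array([ 0.5113, -0.2094,  0.1093]), 'wrist_force': array([-0.5377, -0.0507, -0.148 ]), 'torque': array([-0.0159, -0.0039,  0.0143]), 'opening': np.float64(0.1193), 'grasp_force': np.float64(60.5413)}
(array([-0.1, -0.1,  5.3]), array([0.   , 0.   , 0.001]))
```

Right on target. Descend into the bevel zone and check the forces.

>>> jog_arm(
  series=[
    [[0,0,2,0,0,0,5],[0,0,1.5,0,0,0,5],[0,0,1,0,0,0,5],[0,0,1,0,0,0,5],[0,0,1,0,0,0,5],[0,0,1,0,0,0,5],[0,0,1,0,0,0,5],[0,0,1,0,0,0,5],[0,0,0,0,0,0,5],[0,0,0,0,0,0,5]],
  ],
)

```text
time_s: 16.35
eef_pos: [0.5113, -0.2095, 0.0998]
eef_rot: [0.0, -0.101, 0.995, -0.0]
wrist_force: [-0.4, 0.4, -1.2]
opening: 0.119
grasp_force: 60.5
```

```bash
python3 st.py
```

```text
{'q': array([-0.6037,  0.2871,  1.7674,  0.    ,  1.087 , -2.3767]), 'eef_pos': array([ 0.5113, -0.2095,  0.0998]), 'wrist_force': array([-0.4278,  0.3917, -1.2006]), 'torque': array([ 0.0231, -0.0384,  0.0434]), 'opening': np.float64(0.1191), 'grasp_force': np.float64(60.5358)}
```

It is 6 mm on with no force. Continue down to seating.

>>> jog_arm(
  series=[
    [[0,0,1.5,0,0,0,5],[0,0,1.5,0,0,0,5],[0,0,1.5,0,0,0,5],[0,0,1.5,0,0,0,5],[0,0,1.5,0,0,0,5],[0,0,1.5,0,0,0,5],[0,0,1,0,0,0,5],[0,0,1,0,0,0,5],[0,0,0,0,0,0,5],[0,0,0,0,0,0,5]],
  ],
)

```text
time_s: 17.35
eef_pos: [0.5113, -0.2095, 0.0891]
eef_rot: [0.0, -0.101, 0.995, -0.0]
wrist_force: [-1.2, 1.0, 2.8]
opening: 0.125
grasp_force: 61.0
```

```bash
python3 st.py
```

```text
{'q': array([-0.6037,  0.3031,  1.7723, -0.    ,  1.0659, -2.3767]), 'eef_pos': array([ 0.5113, -0.2095,  0.0891]), 'wrist_force': array([-1.1915,  0.9529,  2.8427]), 'torque': array([ 0.0409,  0.133 , -0.0049]), 'opening': np.float64(0.1251), 'grasp_force': np.float64(60.9608)}
```

Seated, and the spring contact is building. Press 8 mm plus a little.

>>> jog_arm(
  series=[
    [[0,0,1,0,0,0,5],[0,0,1,0,0,0,5],[0,0,1,0,0,0,5],[0,0,1,0,0,0,5],[0,0,1,0,0,0,5],[0,0,1,0,0,0,5],[0,0,1,0,0,0,5],[0,0,0.5,0,0,0,5],[0,0,0,0,0,0,5],[0,0,0,0,0,0,5]],
  ],
)

```text
time_s: 18.35
eef_pos: [0.5114, -0.2095, 0.0816]
eef_rot: [0.0, -0.101, 0.995, -0.0]
wrist_force: [-2.1, 0.7, 6.5]
opening: 0.123
grasp_force: 61.5
```

```bash
python3 st.py
```

```text
{'q': array([-0.6037,  0.3147,  1.7754,  0.    ,  1.0512, -2.3767]), 'eef_pos': array([ 0.5114, -0.2095,  0.0816]), 'wrist_force': array([-2.1339,  0.712 ,  6.5188]), 'torque': array([ 0.2267,  0.3203, -0.0327]), 'opening': np.float64(0.1235), 'grasp_force': np.float64(61.4804)}
```

>>> jog_arm(
  series=[
    [[0,0,0.5,0,0,0,5],[0,0,0,0,0,0,5],[0,0,0.5,0,0,0,5],[0,0,0,0,0,0,5],[0,0,0,0,0,0,5],[0,0,0,0,0,0,5],[0,0,0,0,0,0,5],[0,0,0,0,0,0,5],[0,0,0,0,0,0,5],[0,0,0,0,0,0,5]],
  ],
)

```text
time_s: 19.35
eef_pos: [0.5115, -0.2096, 0.0813]
eef_rot: [0.0, -0.101, 0.995, -0.0]
wrist_force: [-3.5, 3.1, 12.8]
opening: 0.121
grasp_force: 62.3
```

```bash
python3 st.py
```

```text
{'q': array([-6.0360e-01,  3.1530e-01,  1.7754e+00, -1.0000e-04,  1.0504e+00,
       -2.3767e+00]), 'eef_pos': array([ 0.5115, -0.2096,  0.0813]), 'wrist_force': array([-3.4579,  3.1189, 12.84  ]), 'torque': array([ 0.3993,  0.6862, -0.0116]), 'opening': np.float64(0.1214), 'grasp_force': np.float64(62.2513)}
```

Hard stop reached: z barely moved, the force rose above the spring's 8 N, and the height matches. Add a small margin and look.

>>> jog_arm(
  series=[
    [[0,0,0.5,0,0,0,5],[0,0,0,0,0,0,5],[0,0,0,0,0,0,5],[0,0,0,0,0,0,5],[0,0,0,0,0,0,5],[0,0,0,0,0,0,5],[0,0,0,0,0,0,5],[0,0,0,0,0,0,5],[0,0,0,0,0,0,5],[0,0,0,0,0,0,5]],
  ],
)

```text
time_s: 20.35
eef_pos: [0.5115, -0.2096, 0.0812]
eef_rot: [0.0, -0.101, 0.995, -0.0]
wrist_force: [-5.3, 3.8, 15.3]
opening: 0.118
grasp_force: 62.7
```

```bash
python3 st.py
python3 - <<'E'
from h import *
from bench import ctrl
s=ctrl.camera('side')['frame'];t=ctrl.camera('top')['frame']
cv2.imwrite('pics/c5.png',np.hstack([cv2.resize(f,(400,400),interpolation=cv2.INTER_CUBIC) for f in(s[170:250,295:375],t[182:232,308:358])]))
E
```

```text
{'q': array([-6.0360e-01,  3.1540e-01,  1.7754e+00, -1.0000e-04,  1.0502e+00,
       -2.3767e+00]), 'eef_pos': array([ 0.5115, -0.2096,  0.0812]), 'wrist_force': array([-5.299 ,  3.8383, 15.3303]), 'torque': array([0.5504, 0.9071, 0.0374]), 'opening': np.float64(0.1184), 'grasp_force': np.float64(62.7194)}
```

View pics/c5.png

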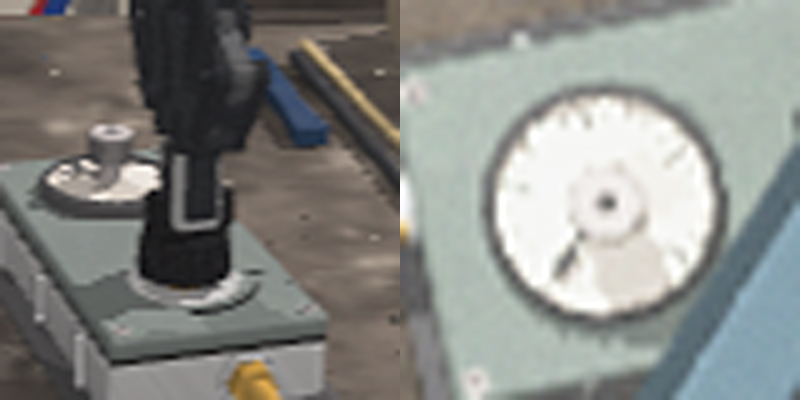

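The knob is down on the spindle, its underside just above the panel at about (185,285), and the peak hand is still at zero at (565,262). Handing in.

```bash
python3 -c "from bench import ctrl;print(ctrl.hand_in())"
```

```text
the job is handed in; nothing more can be done
None
```

The job is handed in after about 20 s of arm time: the peak hand is back at its zero stop, and the knob is fitted on the spindle with its pointer to the mark, held pressed in to the hard stop at about 15 N; nothing else on the hearth was touched.

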